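# Release a paint pot and trap it in the lane

### The job

Get the next paint pot ready at the dispenser on the painting table: press its release pad fully down with one finger, and use the other finger to stop the pot that the spring then pushes along the lane, before it goes over the open end. Finish while holding it like that: pad still held down, the pot standing upright part-way down the lane and pressing against your finger. Do not lift or tip the pot, and leave the bowl, the little pumpkin and the bottle where they are.

Things in the scene. Friction and masses are not known exactly. Their poses are not given: they have to be found in the camera images.
- dispenser: Fixed plywood dispenser with a level lane, open on top. Origin at table height on the lane's centre line, level with the middle of the release pad; z up, the pot travels towards -x, the pad is on the +y side. Lane floor 32 mm above the table, from a back board at x = +154 mm (top 66 mm above the table) to the open end at x = -30 mm. Under the pad a wing: y = 27 to 85, x = -30 to 30, top 36 mm
- lane_end (a point): Middle of the lane floor's open end, at x = -30 mm, 32 mm above the table; axes are the dispenser's. The lane is 46 mm wide between two rails, 4 mm thick, tops 44 mm above the table. A pot whose centre passes this end falls off
- gate_top (a point): Top centre of the steel gate across the lane at x = +70 mm, 4 mm thick, 38 mm wide, 12 mm above the lane floor. It holds the pot, is one piece with the release pad and goes down with it, so the pot is free after about 12 mm of pad travel
- pad_top (a point): Centre of the top of the release pad, a flat aluminium plate 50 x 50 mm, 8 mm thick, beside the lane at x = 0, y = +57 mm of the dispenser (covers x = -25 to 25, y = 32 to 82 mm). Top 66 mm above the table when up, 50 mm when fully down. Axes are the dispenser's
- release_pad (a joint): Travel of the release pad: 0 when up, 0.016 m when fully down. It goes straight down against a spring (about 2 N at the start, 5 N at the bottom, plus some rubbing of the gate) and rises again when let go
- pusher (a joint): Travel of the grey pusher plate behind the pot (38 mm wide, 4 to 48 mm above the lane floor): 0 at the back, grows towards the dispenser's -x, at most 0.135 m, enough to shove the pot off the open end. A damped spring drives it with about 3 N all along; once the gate is down it moves the pot at about 50 mm/s
- paint_pot: Loose closed round paint pot, white with a grey screw lid, 42 mm in diameter, 55 mm tall, about 80 g; origin at the centre of its underside, z up. It starts standing on the lane floor between pusher and gate, its centre at about x = +94 mm, y = 0 of the dispenser
- water_bowl: Bystander: loose white bowl, 110 mm wide, 45 mm tall, origin at the centre of its underside, on the table on the side of the lane away from the pad
- mini_pumpkin: Bystander: loose small orange pumpkin, 80 mm wide, about 72 mm tall with its stem, origin at the centre of its underside, on the table beyond the pad's side
- paint_bottle: Bystander: loose white bottle with a black cap, 52 mm in diameter, 130 mm tall, origin at the centre of its underside, on the table behind the pad
Things that resemble listed ones, but are neither listed nor needed, are in the scene too. What is meant by the paint_pot is not orange, and is the smaller of those in its own colour.

How it is judged (in metres and radians):
On the way, in this order (a step that is already met when the one before it is completed fails the run):
1. the release pad is pressed down (value of joint release_pad above 0.01 m), for 0.05 s.
2. the pot has been pushed out part-way along the lane and rests against a finger (x of paint_pot in the frame of dispenser below 0.06 m and contact force between the fingers and paint_pot above 0.2 N and linear speed of paint_pot below 0.01 m/s), for 0.3 s.
At the end, for the whole second after the job is handed in: Still holding: the pad is at least 12 mm down; the pot stands still and upright (0.15 rad) on the lane floor (5 mm), its centre between x = -20 and +60 mm of the dispenser and within 8 mm of the lane's centre line, pressing on a finger with over 0.2 N (all of step 2 and value of joint release_pad above 0.012 m and x of paint_pot in the frame of dispenser above -0.02 m and y of paint_pot in the frame of dispenser between -0.008 and 0.008 m and height (world z) of paint_pot between 0.027 and 0.037 m and angle between paint_pot's own z axis and vertical below 0.15 rad); the arm keeps its last pose, push and grip.
It fails at once if the pot goes over the open end of the lane (x of paint_pot in the frame of dispenser below -0.028 m).
It fails at once if the pot is lifted off the lane (height (world z) of paint_pot above 0.045 m).
It fails at once if the pot is tipped (angle between paint_pot's own z axis and vertical above 0.4 rad).
It fails at once if a bystander is moved by more than 25 mm (distance of any of water_bowl, mini_pumpkin, paint_bottle from where it was at the start of the episode above 0.025 m).
It also fails if it takes over 32 s, if anything falls off the work surface, if the arm or the gripper's body presses on something with over 40 N, if the wrist force passes 120 N, or if a joint passes its speed limit or range.

### The arm

A 7-joint arm with a two-finger parallel gripper is mounted at the origin on the work surface. World frame = base frame: x ahead of the robot, y to its left, z up, the work surface at z = 0. Lengths are in mm, angles in rad, forces in N, time in s.
With the tool pointing down it reaches from about 350 to 900 mm from the base axis. Payload 19.9 kg.
Tool frame: the origin (TCP) lies between the finger pads; the fingertips stand 25 mm ahead of it and the grasp point (between the pads) lies 6 mm ahead of it; z points along the fingers, y is the direction in which the jaws open and shut (so a half turn about z gives the same grasp; the last joint's range is limited). The gripper opens to 94 mm and grips with 3 to 60 N. Pads are 16 mm wide; open, the fingers measure 119 mm over their backs; the gripper's body (75 mm by 177 mm) begins 78 mm behind the grasp point.
Start: joints at [1.087, 0.417, -0.01, 1.614, 0.005, 1.111, -0.053], TCP at [267.787, -564.705, 230.425] pointing down, gripper open.
Joint ranges: [-2.81, 2.81], [-0.39, 2.02], [-1.27, 1.25], [0.06, 2.57], [-1.19, 4.33], [0.19, 2], [-2.82, 2.82]. Speed limits (rad/s): [1.89, 1.89, 2.39, 2.39, 3.01, 3.01, 3.01].

### API

Orientations are given as a rotation vector (axis times angle).
In Python, from plant import r gives the robot as it stands. The module is installed in compiled form; this text tells all that it offers.
- The arm moves only by the tool send_rows, never from a script. Its argument "motion" is a list of rows, each a list of 3 entries, a list of its own where there are three numbers: the shift along the tool's x, y, z in m, then the turn about the tool's z in rad, then the opening in per cent of the stroke, from 0 (shut) to 100 (fully open). In form: [[[x, y, z], spin, fingers], ...]. A call has 1 to 12 rows; each row shifts and turns the pose as measured when the row begins, along the tool's axes as they then stand; what a row does not reach is not made up. A row lasts 1/12 s, in which the tool goes at most 41.7 mm and 7.16 degrees, less where a joint would pass 70% of its speed; a pose out of reach is approached as far as the arm can. A call is refused whole if a number of a shift passes 0.0417 or a number of a turn 0.125, either way. A call with a gripper value outside its range is refused whole. The fingers move at their own pace and stop on an object; the grip force is fixed at half the most. Time passes only in rows, so rows that do not move let the fingers close. It gives the time, the measured TCP pose, the force and the opening at its end, in the units of the state.
- r.state(): the state, without advancing time (a new reading comes with each control period).
- r.capture(name): name is "scene" or "top"; returns the picture (480x640x3 uint8, red, green, blue); there is no depth.
- r.camera_info(name): a dict with "fx", "fy", "cx", "cy" (pixels), "eye" and "attitude" of the camera in the world. Camera axes: x right, y up, looking along -z (the intrinsics and any distortion apply to the point x, -y, -z); pixel columns grow to the right and rows downward; lengths in mm; the calibration is good to about 2 mm. A picture is of the moment at which its call begins. camera_info takes no time and is no camera call.
- r.hand_in(): hands the job in, once; it reports no verdict.
The state is a dict: "clock": time; "qpos": joint angles; "qvel": joint speeds; "joint_torque": joint torques, N m; "tcp_pos": TCP position; "eef_rot": TCP orientation; "contact_force": force on the tool from outside, world axes, zero at the start; "wrist_torque": the same for the moment, N m; "finger_gap": opening from 0.0 (shut) to 1.0 (fully open).
Only numpy, scipy, OpenCV 4.12 (cv2) and the standard library are available. Lean on these libraries where they do the work, as an engineer would, in place of code of your own. Each camera call takes 0.05 s, during which the arm holds its last target.

## Working session

There is one attempt and no reset: what is moved stays moved. The work goes in short steps, Python scripts to look and compute and a tool call to move; the robot and the scene stay as the last step left them, time stands still between calls to the robot, and variables do not carry over. Pictures are saved under pics/ and viewed, and the job is handed in when it is done.

Besides the shell and the picture viewer there is one more tool, called after ">>>" as name(argument=value, ...), one argument or row to a line, values as JSON. send_rows: Moves the arm, as the interface text tells. Its arguments: {"type":"object","properties":{"motion":{"type":"array"}},"required":["motion"]}

```bash
mkdir -p pics; python3 - <<'E'
from plant import r
import cv2
for n in("scene","top"):
    i=r.capture(n); cv2.imwrite(f"pics/{n}0.png",i[:,:,::-1]); print(n,r.camera_info(n))
print(r.state())
E
```

```text
scene {'fx': 540.7211937261419, 'fy': 540.7211937261419, 'cx': 318.43777882117394, 'cy': 235.079230767984, 'eye': array([ 950.65488948, -462.93759295,  847.03674504]), 'attitude': array([0.63444506, 0.20820537, 0.55892886])}
top {'fx': 531.6457789634035, 'fy': 531.6457789634035, 'cx': 323.5735033595943, 'cy': 232.96065265137455, 'eye': array([ 480.73941183,   37.57611252, 1076.5243356 ]), 'attitude': array([ 0.10934736, -0.09261617, -1.58776569])}
{'clock': 0.1, 'qpos': array([ 1.08650626,  0.4179123 , -0.01023674,  1.61412661,  0.00474625,
        1.11071612, -0.05300642]), 'qvel': array([ 0.00113825, -0.0014258 , -0.00029563, -0.00161321, -0.00014819,
       -0.00040018,  0.0009581 ]), 'joint_torque': array([ 1.04072482e-03, -8.52576327e+01,  6.40037544e-01, -4.26688063e+01,
       -4.88755200e-02,  1.64883875e-02,  1.10659955e-04]), 'tcp_pos': array([ 267.59369854, -564.45788149,  229.88408689]), 'eef_rot': array([-3.06388204e+00, -6.89571092e-01,  6.29195326e-04]), 'contact_force': array([-0.08405702,  0.34606876,  1.11598045]), 'wrist_torque': array([ 0.00861745, -0.02318487, -0.00426553]), 'finger_gap': 1.0010316929573664}
```

View pics/scene0.png

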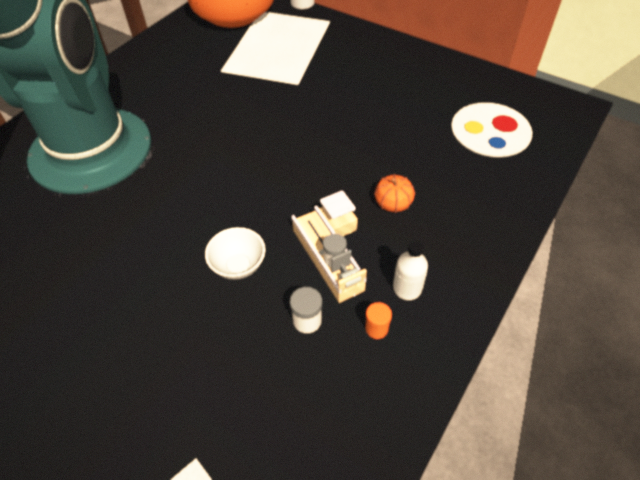

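View pics/top0.png

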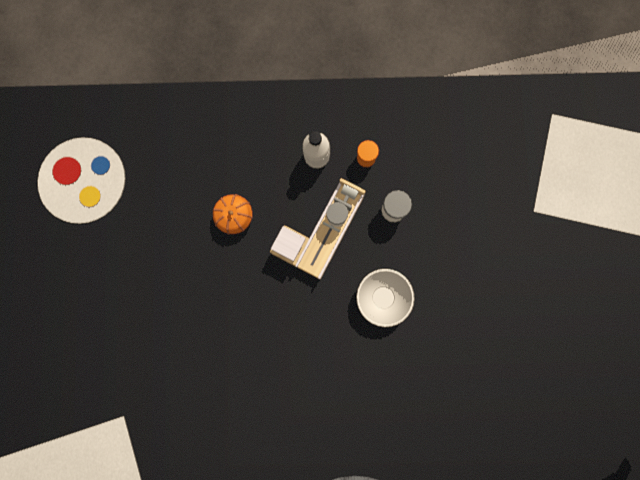

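Candidates: white pot with grey lid in the lane, top (337,213); white pot with grey lid standing loose and larger, top (396,206); orange pot, top (368,153). By the description, the target is the one in the lane. I'll check it in a crop.

```bash
python3 - <<'E'
import cv2,numpy as np
i=cv2.imread("pics/top0.png")[165:290,255:420]; a=cv2.resize(i,None,fx=4.8,fy=4.8,interpolation=cv2.INTER_CUBIC); cv2.imwrite("pics/c_top.png",a)
i=cv2.imread("pics/scene0.png")[180:305,275:440]; a=cv2.resize(i,None,fx=4.8,fy=4.8,interpolation=cv2.INTER_CUBIC); cv2.imwrite("pics/c_scene.png",a)
E
```

```text
(no output)
```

View pics/c_top.png

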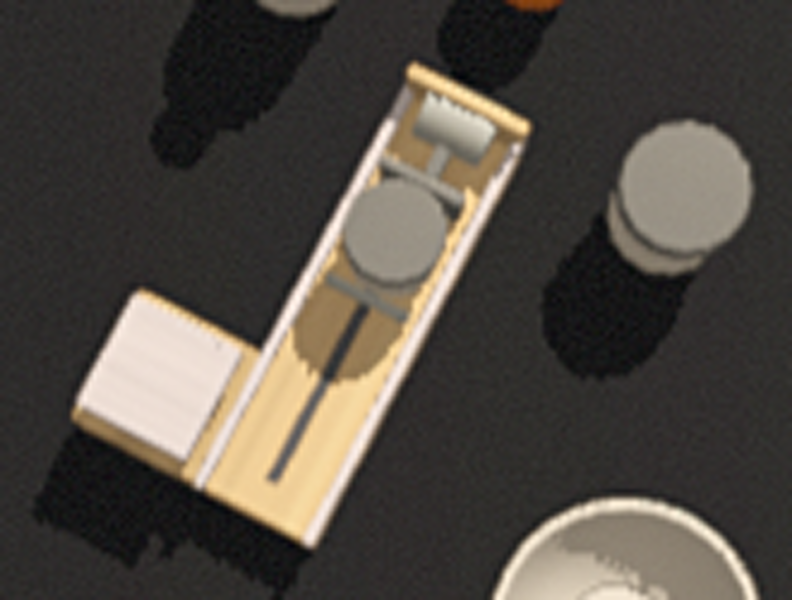

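View pics/c_scene.png

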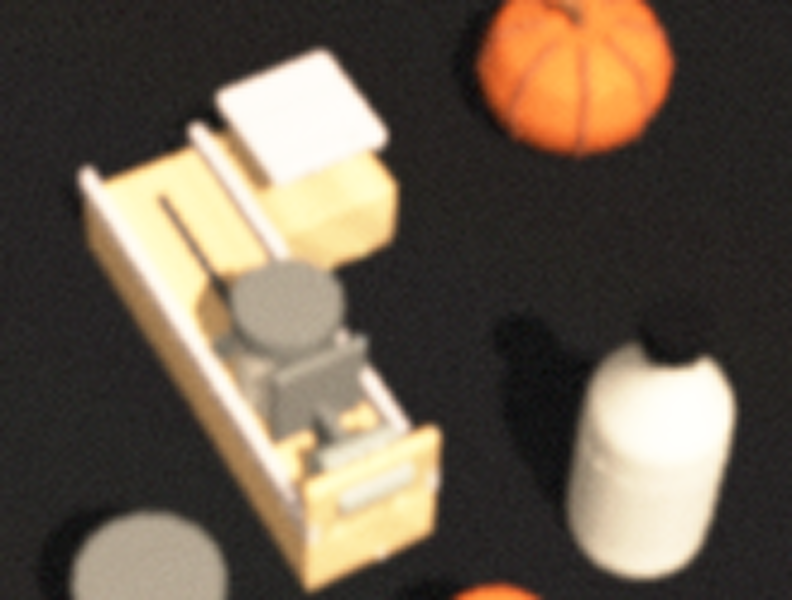

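The crop confirms it: the lane pot, about 42 mm across, sits between pusher and gate. The loose one is larger. Next I fit the dispenser pose.

```bash
cat > h.py <<'E'
from plant import r
import numpy as np, cv2
from scipy.optimize import least_squares
from scipy.spatial.transform import Rotation as R
def proj(n,P):
    c=r.camera_info(n); p=(np.atleast_2d(P)-c["eye"])@R.from_rotvec(c["attitude"]).as_matrix()
    return np.c_[c["cx"]+c["fx"]*p[:,0]/-p[:,2], c["cy"]-c["fy"]*p[:,1]/-p[:,2]]
def D(q,P):
    P=np.atleast_2d(np.array(P,float)); m=R.from_euler('z',q[2]).as_matrix()
    return P@m.T+[q[0],q[1],0]
def ray(n,px,z):
    c=r.camera_info(n); d=np.array([(px[0]-c["cx"])/c["fx"],-(px[1]-c["cy"])/c["fy"],-1])@R.from_rotvec(c["attitude"]).as_matrix().T
    return c["eye"]+d*(z-c["eye"][2])/d[2]
E
python3 - <<'E'
from h import *
obj=[(25,82,66),(25,32,66),(-25,32,66),(-25,82,66),(-30,25,44),(-30,-25,44),(94,0,87)]
top=np.array([(138,291),(243,350),(185,460),(77,405),(202,487),(312,546),(396,230)])/4.8+[255,165]-.4
sc=np.array([(388,135),(280,180),(217,98),(320,50),(195,128),(88,172),(288,297)])/4.8+[275,180]-.4
def f(q,sel):
    o=D(q[:3],obj); e=[]
    if 't' in sel:e.append(proj("top",o)-top)
    if 's' in sel:e.append(proj("scene",o)-sc)
    return np.array(e).ravel()
for s in('t','s','ts'):
    S=least_squares(f,[560,30,1],args=(s,)); print(s,S.x,np.round(S.fun.reshape(-1,2),1).tolist())
print([ray("top",p,z).round(0) for p,z in(((396,206),75),((316,135),130),((232,213),50),((385,298),45),((368,153),40))])
q=S.x; np.save("q.npy",q)
for n in("top","scene"):
    im=cv2.imread(f"pics/{n}0.png")
    im=cv2.resize(im,None,fx=4,fy=4)
    for p in proj(n,D(q,obj+[(154,-27,66),(154,27,66),(-30,-27,0),(154,-27,0),(70,0,44),(30,85,36),(-30,85,36)])): cv2.circle(im,tuple(int(v) for v in(p*4+1.5)),3,(0,0,255),-1)
    c=(np.array([330,230]) if n=="top" else np.array([340,240]))*4
    cv2.imwrite(f"pics/f_{n}.png",im[c[1]-280:c[1]+280,c[0]-300:c[0]+300])
E
```

```text
t [ 5.65066098e+02  6.51850418e+01 -5.03033936e-01] [[-0.4, 0.6], [0.7, 0.3], [0.4, 0.5], [-0.1, -0.2], [-0.4, -0.3], [-0.6, -0.6], [0.4, -0.3]]
s [ 5.66058422e+02  6.72993962e+01 -4.99707931e-01] [[-0.2, -0.6], [-0.8, -0.3], [-0.2, -0.7], [1.0, 0.0], [0.2, 0.1], [-0.4, 0.3], [0.4, 1.0]]
ts [ 5.65674249e+02  6.61083983e+01 -5.01199991e-01] [[-1.0, 0.4], [0.1, 0.0], [-0.1, 0.2], [-0.6, -0.4], [-0.9, -0.6], [-1.0, -0.9], [-0.2, -0.7], [-0.7, -0.2], [-1.4, 0.1], [-0.7, -0.4], [0.6, 0.4], [-0.3, 0.4], [-0.9, 0.6], [-0.2, 1.4]]
[array([659., -92.,  75.]), array([785.,  57., 130.]), array([656., 226.,  50.]), array([485., -68.,  45.]), array([774., -45.,  40.])]
```

```bash
python3 -c "
import cv2,numpy as np
cv2.imwrite('pics/f.png',cv2.resize(np.hstack([cv2.imread('pics/f_top.png'),cv2.imread('pics/f_scene.png')]),(800,373),interpolation=cv2.INTER_AREA))"
```

```text
(no output)
```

View pics/f.png

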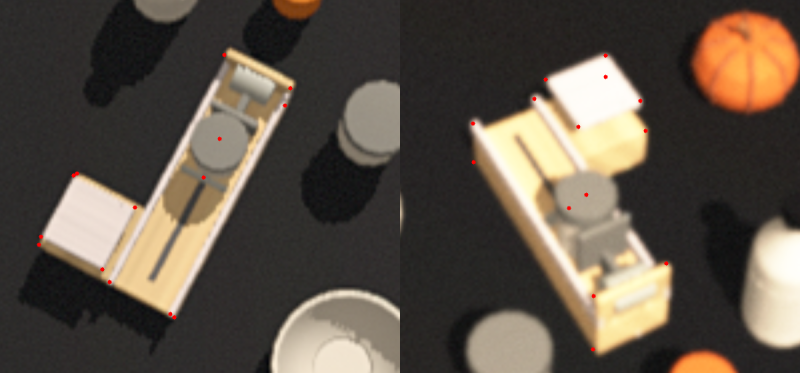

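The fit agrees with both views: dispenser at about (566, 66), yaw −0.50. Plan: jaws along dispenser y, one fingertip on the pad at y≈57, the other over the lane centre at y≈0, opening about 47 %.

```bash
cat > e.py <<'E'
from h import *
import sys
q=np.load("q.npy"); s=r.state()
T=R.from_rotvec(s["eef_rot"]); z=float(sys.argv[1]) if len(sys.argv)>1 else 230
goal=D(q,[(0,28.5,z)])[0]
ydir=np.array([-np.sin(q[2]),np.cos(q[2]),0]); ty=T.apply([0,1,0]);
if ty@ydir<0: ydir=-ydir
yt=T.inv().apply(ydir); spin=np.arctan2(-yt[0],yt[1])
m=R.from_euler('z',q[2]).as_matrix()
print("t",s["clock"],"tcp",s["tcp_pos"].round(1),"disp",((s["tcp_pos"]-[q[0],q[1],0])@m).round(1))
print("tool y world",ty.round(3),"z",T.apply([0,0,1]).round(3),"spin needed",spin.round(4),"shift tool",T.inv().apply(goal-s["tcp_pos"]).round(1),
"after spin",(T*R.from_euler('z',spin)).inv().apply(goal-s["tcp_pos"]).round(1))
print("F",s["contact_force"].round(2),"gap",s["finger_gap"],"q",s["qpos"].round(2))
E
python3 e.py
```

```text
t 0.1 tcp [ 267.6 -564.5  229.9] disp [  41.6 -696.2  229.9]
tool y world [ 0.428 -0.904 -0.001] z [-0.001  0.001 -1.   ] spin needed 0.944 shift tool [ 5.626e+02 -4.588e+02  3.000e-01] after spin [-4.160e+01 -7.247e+02  3.000e-01]
F [-0.08  0.35  1.12] gap 1.0010316929573664 q [ 1.09  0.42 -0.01  1.61  0.    1.11 -0.05]
```

>>> send_rows(
  motion=[
    [[0,0,0],0.118,47],
    [[0,0,0],0.118,47],
    [[0,0,0],0.118,47],
    [[0,0,0],0.118,47],
    [[0,0,0],0.118,47],
    [[0,0,0],0.118,47],
    [[0,0,0],0.118,47],
    [[0,0,0],0.118,47],
    [[0,0,0],0,47],
  ],
)

```text
clock: 0.85
tcp_pos: [266.6, -562.9, 226.6]
eef_rot: [-3.02, 0.846, 0.008]
contact_force: [0.3, 0.1, 0.8]
finger_gap: 0.476
```

```bash
python3 e.py
```

```text
t 0.85 tcp [ 266.6 -562.9  226.6] disp [  40.  -695.3  226.6]
tool y world [-0.52  -0.854 -0.004] z [-0.003  0.006 -1.   ] spin needed -0.0452 shift tool [-7.260e+01 -7.213e+02 -2.000e-01] after spin [-4.000e+01 -7.238e+02 -2.000e-01]
F [0.28 0.09 0.82] gap 0.47583038295125074 q [ 0.94  0.42  0.18  1.62 -0.08  1.11 -0.97]
```

>>> send_rows(
  motion=[
    [[0,0,0],-0.045,47],
    [[-0.002,-0.038,-0.001],0,47],
    [[-0.002,-0.04,-0.001],0,47],
    [[-0.002,-0.04,-0.001],0,47],
    [[-0.002,-0.04,-0.001],0,47],
    [[-0.002,-0.04,-0.001],0,47],
    [[-0.002,-0.04,-0.001],0,47],
    [[-0.002,-0.04,-0.001],0,47],
    [[-0.002,-0.04,-0.001],0,47],
    [[0,0,0],0,47],
  ],
)

```text
clock: 1.68
tcp_pos: [401.3, -261.9, 233.2]
eef_rot: [-3.056, 0.711, 0.015]
contact_force: [2.0, 0.6, 0.3]
finger_gap: 0.473
```

```bash
python3 e.py
```

```text
t 1.6833 tcp [ 401.3 -261.9  233.2] disp [  13.4 -366.7  233.2]
tool y world [-0.441 -0.897 -0.002] z [-0.008  0.006 -1.   ] spin needed 0.0442 shift tool [   4.1 -395.4    3.8] after spin [ -13.4 -395.2    3.8]
F [2.04 0.61 0.34] gap 0.47348745712875306 q [ 0.52  0.16 -0.    1.96 -0.    1.04 -1.51]
```

>>> send_rows(
  motion=[
    [[0,0,0],0.044,47],
    [[-0.001,-0.04,0],0,47],
    [[-0.001,-0.04,0],0,47],
    [[-0.001,-0.04,0],0,47],
    [[-0.001,-0.04,0],0,47],
    [[-0.001,-0.04,0],0,47],
    [[-0.001,-0.04,0],0,47],
    [[-0.001,-0.04,0],0,47],
    [[-0.001,-0.04,0],0,47],
    [[0,-0.03,0],0,47],
    [[0,0,0],0,47],
    [[0,0,0],0,47],
  ],
)

```text
clock: 2.68
tcp_pos: [560.3, 70.2, 233.2]
eef_rot: [-3.061, 0.693, 0.014]
contact_force: [0.4, -0.9, -0.0]
finger_gap: 0.47
```

```bash
python3 e.py
```

```text
t 2.6833 tcp [560.3  70.2 233.2] disp [ -6.7   1.  233.2]
tool y world [-0.431 -0.902 -0.001] z [-0.008  0.005 -1.   ] spin needed 0.0556 shift tool [  8.3 -27.1   3.2] after spin [  6.8 -27.5   3.2]
F [ 0.4  -0.94 -0.03] gap 0.46974314810100204 q [ 0.03  0.32 -0.25  1.75  0.08  1.08 -2.26]
```

>>> send_rows(
  motion=[
    [[0.007,-0.027,0],0.055,47],
    [[0,0,0.025],0,47],
    [[0,0,0.03],0,47],
    [[0,0,0.03],0,47],
    [[0,0,0.025],0,47],
    [[0,0,0],0,47],
    [[0,0,0],0,47],
  ],
)

```text
clock: 3.27
tcp_pos: [578.2, 86.8, 120.8]
eef_rot: [-3.046, 0.759, 0.009]
contact_force: [0.3, 0.1, 0.9]
finger_gap: 0.469
```

```bash
python3 e.py 110
```

```text
t 3.2667 tcp [578.2  86.8 120.8] disp [  1.   24.2 120.8]
tool y world [-0.469 -0.883 -0.001] z [-0.005  0.003 -1.   ] spin needed 0.0128 shift tool [-0.9 -4.3 10.8] after spin [-1.  -4.3 10.8]
F [0.29 0.06 0.86] gap 0.46879446073782616 q [-0.02  0.48 -0.23  1.8   0.13  0.88 -2.37]
```

>>> send_rows(
  motion=[
    [[-0.001,-0.004,0.01],0.013,47],
    [[0,0,0],0,47],
    [[0,0,0],0,47],
  ],
)

```text
clock: 3.52
tcp_pos: [580.5, 89.7, 113.4]
eef_rot: [-3.04, 0.78, 0.004]
contact_force: [0.8, -0.7, 0.2]
finger_gap: 0.473
```

```bash
python3 e.py 100; python3 - <<'E'
from h import *
a=[]
for n,(x,y) in(("scene",(330,225)),("top",(320,230))):
    i=r.capture(n)[y-60:y+60,x-65:x+65,::-1]; a.append(cv2.resize(i,(400,370),interpolation=cv2.INTER_CUBIC))
cv2.imwrite("pics/v1.png",np.hstack(a))
E
```

```text
t 3.5167 tcp [580.5  89.7 113.4] disp [  1.7  27.8 113.4]
tool y world [-0.482 -0.876 -0.002] z [-0.002  0.003 -1.   ] spin needed -0.0013 shift tool [-1.6 -0.6 13.4] after spin [-1.6 -0.6 13.4]
F [ 0.79 -0.72  0.2 ] gap 0.4734868009619941 q [-0.03  0.5  -0.22  1.8   0.14  0.86 -2.39]
```

View pics/v1.png

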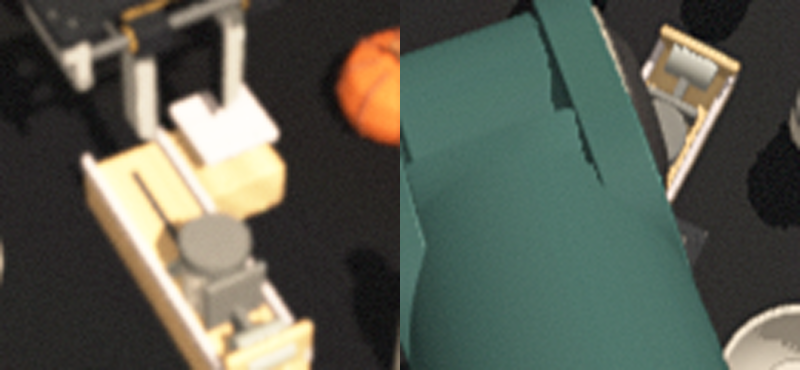

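The scene view shows one fingertip over the pad at about (228,108) in the crop, the other over the lane at about (147,135), and the pot still behind the gate at (215,240). I'll lower to just above the pad.

>>> send_rows(
  motion=[
    [[-0.001,-0.001,0.01],0,47],
    [[0,0,0.007],0,47],
    [[0,0,0],0,47],
  ],
)

```text
clock: 3.87
tcp_pos: [580.9, 91.6, 96.6]
eef_rot: [-3.039, 0.779, -0.001]
contact_force: [-0.3, -0.2, -0.4]
finger_gap: 0.467
```

```bash
python3 e.py 75
```

```text
t 3.8667 tcp [580.9  91.6  96.6] disp [ 1.1 29.6 96.6]
tool y world [-0.481 -0.877 -0.004] z [ 0.001  0.004 -1.   ] spin needed -0.0008 shift tool [-1.1  1.2 21.6] after spin [-1.1  1.2 21.6]
F [-0.27 -0.18 -0.44] gap 0.4671444207126288 q [-0.04  0.52 -0.22  1.81  0.14  0.83 -2.4 ]
```

>>> send_rows(
  motion=[
    [[0,0.001,0.007],0,47],
    [[0,0,0.006],0,47],
    [[0,0,0.005],0,47],
    [[0,0,0.004],0,47],
  ],
)

```text
clock: 4.2
tcp_pos: [581.4, 91.2, 73.7]
eef_rot: [-3.038, 0.778, -0.004]
contact_force: [-11.2, -1.3, 55.1]
finger_gap: 0.468
```

```bash
python3 e.py 75
```

```text
t 4.2 tcp [581.4  91.2  73.7] disp [ 1.7 29.5 73.7]
tool y world [-0.481 -0.877 -0.006] z [ 0.004  0.004 -1.   ] spin needed -0.0004 shift tool [-1.7  1.  -1.3] after spin [-1.7  1.  -1.3]
F [-11.21  -1.32  55.13] gap 0.4682257154348623 q [-0.04  0.55 -0.21  1.82  0.15  0.78 -2.41]
```

>>> send_rows(
  motion=[
    [[0,0,-0.001],0,47],
    [[0,0,0],0,47],
  ],
)

```text
clock: 4.37
tcp_pos: [581.1, 91.0, 74.9]
eef_rot: [-3.039, 0.779, -0.003]
contact_force: [-4.8, -0.1, 11.0]
finger_gap: 0.471
```

```bash
python3 e.py 75
```

```text
t 4.3667 tcp [581.1  91.   74.9] disp [ 1.6 29.3 74.9]
tool y world [-0.481 -0.877 -0.005] z [ 0.003  0.004 -1.   ] spin needed -0.0004 shift tool [-1.6  0.8 -0.1] after spin [-1.6  0.8 -0.1]
F [-4.76 -0.12 11.05] gap 0.4708814670701833 q [-0.04  0.55 -0.21  1.82  0.15  0.78 -2.41]
```

>>> send_rows(
  motion=[
    [[0,0,0],0,47],
    [[0,0,0],0,47],
    [[0,0,0],0,47],
    [[0,0,0.0005],0,47],
  ],
)

```text
clock: 4.7
tcp_pos: [581.2, 91.1, 74.8]
eef_rot: [-3.039, 0.779, -0.003]
contact_force: [-5.6, -1.6, 17.3]
finger_gap: 0.47
```

```bash
python3 e.py 75
```

```text
t 4.7 tcp [581.2  91.1  74.8] disp [ 1.6 29.3 74.8]
tool y world [-0.481 -0.877 -0.004] z [ 0.003  0.004 -1.   ] spin needed -0.0004 shift tool [-1.6  0.8 -0.2] after spin [-1.6  0.8 -0.2]
F [-5.58 -1.59 17.33] gap 0.4699689275716965 q [-0.04  0.55 -0.21  1.82  0.15  0.78 -2.41]
```

>>> send_rows(
  motion=[
    [[0,0,0],0,47],
    [[0,0,0],0,47],
    [[0,0,0],0,47],
    [[0,0,0],0,47],
    [[0,0,0],0,47],
    [[0,0,0],0,47],
    [[0,0,0],0,47],
    [[0,0,0],0,47],
  ],
)

```text
clock: 5.37
tcp_pos: [581.0, 91.0, 75.0]
eef_rot: [-3.04, 0.779, -0.002]
contact_force: [-3.0, -1.4, 8.3]
finger_gap: 0.468
```

```bash
python3 e.py 75; python3 - <<'E'
from h import *
a=[]
for n,(x,y) in(("scene",(330,225)),("top",(320,230))):
    i=r.capture(n)[y-60:y+60,x-65:x+65,::-1]; a.append(cv2.resize(i,(400,370),interpolation=cv2.INTER_CUBIC))
cv2.imwrite("pics/v2.png",np.hstack(a))
E
```

```text
t 5.3667 tcp [581.  91.  75.] disp [ 1.4 29.2 75. ]
tool y world [-0.481 -0.877 -0.004] z [ 0.002  0.003 -1.   ] spin needed -0.0004 shift tool [-1.4  0.7  0. ] after spin [-1.4  0.7  0. ]
F [-3.04 -1.39  8.26] gap 0.4675043818786594 q [-0.04  0.55 -0.21  1.82  0.15  0.78 -2.41]
```

View pics/v2.png

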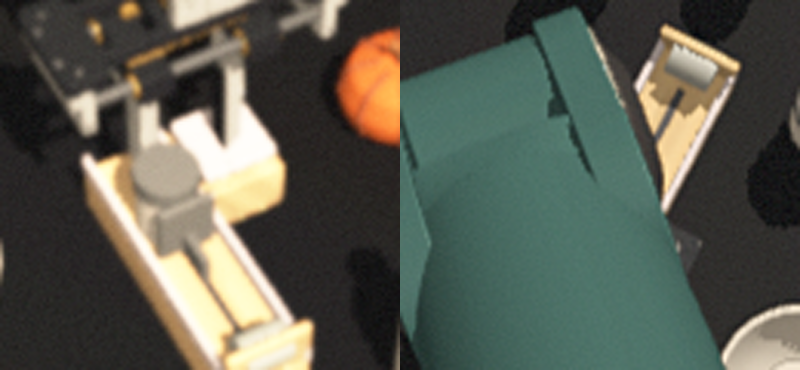

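The pot has stopped against the lane finger, lid centre at about (166,172) in the crop, with the pusher extended and the pad down. I'll add a little push, then check pose and stillness.

>>> send_rows(
  motion=[
    [[0,0,0],0,47],
    [[0,0,0],0,47],
    [[0,0,0],0,47],
    [[0,0,0.0007],0,47],
  ],
)

```text
clock: 5.8
tcp_pos: [581.1, 91.2, 74.7]
eef_rot: [-3.04, 0.78, -0.002]
contact_force: [-7.8, -1.6, 23.3]
finger_gap: 0.467
```

```bash
python3 - <<'E'
from h import *
q=np.load("q.npy"); m=R.from_euler('z',q[2]).as_matrix()
px=(265+166*130/400,165+172*120/370); p=ray("scene",px,87); print("pot disp",((p-[q[0],q[1],0])@m).round(1))
for k in range(8): i=r.capture("scene"); 
j=cv2.imread("pics/scene0.png")
cv2.imwrite("pics/v3.png",cv2.resize(i[150:310,200:440,::-1],(800,533),interpolation=cv2.INTER_CUBIC))
s=r.state();print(s["clock"],s["tcp_pos"],s["contact_force"],s["finger_gap"])
E
python3 e.py 75
```

```text
pot disp [36.7 -0.5 87. ]
6.2 [581.09111814  91.13714969  74.7859219 ] [-5.03198796 -1.11603999 16.28898693] 0.46870890731775544
t 6.2 tcp [581.1  91.1  74.8] disp [ 1.5 29.4 74.8]
tool y world [-0.481 -0.877 -0.004] z [ 0.002  0.003 -1.   ] spin needed -0.0009 shift tool [-1.5  0.9 -0.2] after spin [-1.5  0.9 -0.2]
F [-5.03 -1.12 16.29] gap 0.46870890731775544 q [-0.04  0.55 -0.21  1.82  0.15  0.78 -2.41]
```

View pics/v3.png

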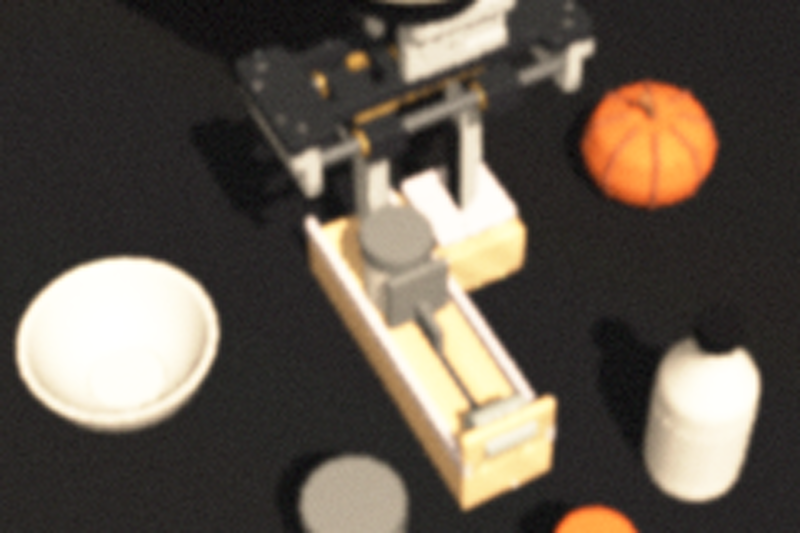

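The pot is upright at dispenser x≈35, y≈0, resting on the finger. The pad is down, the bowl, pumpkin and bottle haven't moved, and the force holds steady at 16 N.

```bash
python3 -c "
from plant import r
print(r.hand_in()); print(r.state()['clock'])"
```

```text
the job is handed in; nothing more can be done
None
the job is handed in; nothing more can be done
```

I pressed the pad down with one finger and held it there. The other finger, already down in the lane, stopped the pot, and I handed the job in at about 6.2 s in that hold; no verdict came back.

- **Pad:** the last check had the TCP at z = 74.8 mm, so the fingertip was at about 50 mm, which is the pad's fully-down height. The force on the tool was about 16 N upward.
- **Pot:** it looked upright and stopped against the finger. I placed it at about x = +37, y = −0.5 mm of the dispenser from one scene picture, a few mm more than the +30 mm the finger position gives. Both are well inside the limits.
- **Bystanders:** by eye, the bowl, pumpkin and bottle had not moved; I did not measure them.
- **Not checked separately:** the force between pot and finger. The top camera was blocked by the arm, so the final view came from the scene camera alone.
- **Overshoot:** the first press briefly reached 55 N on the tool, so I backed off at once.

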